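# Refit the burr carrier of the bench grinder

### The job

The little white grinder has been opened for cleaning. Put the burr carrier from the rubber mat back into its grinding chamber and, with light pressure only, turn it until it drops fully home on its drive; then swing the grinding head down until it is fully shut over it, and turn the clamp all the way over the head's tab. Leave everything else on the bar where it is.

Things in the scene. Friction and masses are not known exactly. Their poses are not given: they have to be found in the camera images.
- grinder: White bench grinder, fixed, base 172 x 115 mm, spout and glass toward the robot, head hinged on its left, clamp on its right. Origin on the counter under the upright axis of its grinding chamber; x points to its back (away from the spout), y to its left, z up. Heights 'of the grinder' below are above the counter.
- chamber_rim (a point): Centre of the open mouth of the grinding chamber, at its rim, z = 155 mm. The chamber is a round pocket, 76 mm wide inside, 100 mm outside, with the drive standing in its middle.
- chamber_seat (a point): Centre of the drive's flat flange, 23 mm below the rim; the carrier's origin lies here when fully home. On the flange stand a pilot pin (10 mm wide, round top, 13.5 mm high) and a brass cross of four arms (each 20 mm long from the axis, 5 mm wide, 6 mm high). The cross starts at any angle, which is not reported; it is geared and stays put below 1 N m.
- burr_carrier: Rotating burr carrier, loose, right way up on the mat: steel disc 68 mm wide, about 300 g, 34 mm high in all. Origin at the centre of its underside, z up. Up to 14 mm a dark foot, 48 mm square, with two crossed slots underneath along its own x and y (9 mm wide, 14 mm deep) that take the cross and, in the middle, the pilot with 1.4 mm play; then the disc, z = 14 to 20 mm.
- carrier_bar (a point): Middle of the top of the carrier's brass pre-breaker bar (34 mm above the carrier's origin; axes as the carrier's): 52 mm long along x, 12 mm thick across y, 14 mm high above the disc. Lift or turn the carrier by it. On the drive with slots and cross out of line the carrier rests 6 mm too high; turned into line (a quarter turn at most, window 0.1 rad either way) it drops 6 mm by its weight.
- head (a joint): Hinge of the grinding head (white cap 94 mm wide with a low bean cup and a black tab at the free edge), rad: 0 is shut on the chamber, about 2 is open and leaning back to the grinder's left, 2.2 its stop. It stays where it is left (0.3 N m of friction and its weight: up to 5 N at the tab). It cannot shut while the carrier stands high.
- head_hinge (a point): Middle of the head's hinge axis, which runs along the grinder's x, 58 mm left of the chamber axis, z = 161 mm of the grinder.
- head_tab (a point): On the outer (when shut: upper) face of the head's tab, 120 mm from the hinge axis, 6 mm toward the spout; its z looks out of that face. Tab: 40 mm wide, 7 mm thick, from 100 to 131 mm from the hinge axis; pushed from outside and then down it shuts the head. Shut, this point is at z = 165.5 mm of the grinder and the bean cup ends 41 mm above the rim, 37 mm from the chamber axis.
- clamp (a joint): Swing clamp on a post at the grinder's right rear, upright axis, rad: 0 is fully over the head's tab (arm pointing to the grinder's -x), 1.57 is swung out (arm pointing to its -y). Turns easily (0.04 N m) and stays. Its arm, 56 mm long, 12 mm wide and 7 mm thick, passes 1.5 mm above the shut tab and bumps into a tab that is not down.
- clamp_knob (a point): Top centre of the black upright knob on the clamp's arm, 50 mm from the pivot axis: 13 mm in diameter, 19 mm high above the arm; its top is at z = 193.5 mm of the grinder.
- clamp_pivot (a point): The clamp's pivot axis at the underside of its arm: 45 mm behind and 62 mm right of the chamber axis, z = 167.5 mm of the grinder.
- parts_mat: Black rubber mat, 130 x 150 mm, 4 mm thick, fixed; origin at the centre of its underside. The carrier lies on it.
- dosing_glass: Clear tumbler, 63 mm wide, 72 mm high, on the grinder's base under the spout. Bystander.
- cup: Black coffee cup, 82 mm wide, 56 mm high, on the right of the bar. Bystander.
- scale: Flat black coffee scale, 150 x 130 x 21 mm, on the left. Bystander.
- tamper: Steel tamper with walnut handle, 58 mm wide, 90 mm high, on the left. Bystander.
- leveller: Steel coffee leveller, 60 mm wide, 33 mm high, on the left. Bystander.
- bean_tin: Small black bean tin, 59 x 87 x 70 mm, on the left. Bystander.
- brush: Cleaning brush lying on the left. Bystander.

How it is judged:
On the way, in this order (a step that is already met when the one before it is completed fails the run):
1. the burr carrier is lifted off the mat (height (world z) of burr_carrier above 0.06 m), for 0.1 s.
2. the carrier is fully home on the drive, with the head still open (horizontal distance between burr_carrier and chamber_seat below 0.004 m and z of burr_carrier in the frame of grinder between 0.13 and 0.1345 m and angle between burr_carrier's own z axis and vertical below 0.06 rad and value of joint head above 0.8 rad), for 0.2 s.
3. the head is shut over it (value of joint head below 0.035 rad), for 0.2 s.
4. the clamp is all the way over the tab (value of joint clamp below 0.15 rad), for 0.2 s.
At the end, for the whole second after the job is handed in: The carrier lies fully home on the drive (within 4 mm of the axis, less than 2.5 mm above its seat, level within 0.06 rad, at rest), the head is shut (within 0.035 rad) and the clamp is over its tab (within 0.15 rad) (horizontal distance between burr_carrier and chamber_seat below 0.004 m and z of burr_carrier in the frame of grinder between 0.13 and 0.1345 m and angle between burr_carrier's own z axis and vertical below 0.06 rad and value of joint head below 0.035 rad and value of joint clamp below 0.15 rad and linear speed of burr_carrier below 0.02 m/s); the robot touches nothing.
It fails at once if the carrier is forced or dropped hard onto the grinder (over 80 N) (contact force between burr_carrier and grinder above 80 N).
It fails at once if a bystander (glass, cup, scale, tamper, leveller, tin, brush) is moved by more than 3 cm (distance of any of cup, scale, tamper, leveller, bean_tin, brush, dosing_glass from where it was at the start of the episode above 0.03 m).
It also fails if it takes over 72 s, if anything falls off the work surface, if the arm or the gripper's body presses on something with over 40 N, if the wrist force passes 120 N, or if a joint passes its speed limit or range.

### The arm

A 6-joint arm with a two-finger parallel gripper is mounted at the origin on a cart in front of the work surface, level with it; the furniture and walls round the work are solid. World frame = base frame: x ahead of the robot, y to its left, z up, the work surface at z = 0. Lengths are in m, angles in rad, forces in N, time in s.
With the tool pointing down it reaches from about 0.35 to 0.775 m from the base axis. Payload 5.5 kg.
Tool frame: the origin (TCP) lies on the centre line of the jaws, within the pads' length; the fingertips stand 19 mm ahead of it and the grasp point (between the pads) is the TCP; z points along the fingers, y is the line along which they close (so a half turn about z gives the same grasp; the last joint's range is limited). The gripper opens to 85 mm and grips with 20 to 120 N. Pads are 22 mm wide; open, the fingers measure 114 mm over their backs; the gripper's body (76 mm by 85 mm) begins 54 mm behind the grasp point. The pads swing forward as they close: fully open they stand 13 mm farther back than shut.
Start: joints at [1.076, 0.313, 0.046, 1.304, 0, 1.431], TCP at [0.2, 0.539, 0.25] pointing down, gripper open.
Joint ranges: [-2.76, 2.76], [-0.86, 1.69], [-1.03, 1.26], [-2.2, 2.34], [-1.47, 1.5], [-3.14, 3.14]. Speed limits (rad/s): [2.57, 2.57, 3.14, 3.14, 3.14, 3.14].

### API

Orientations are given as [roll, pitch, yaw] about the fixed x, y, z axes, in that order (R = Rz(yaw) Ry(pitch) Rx(roll)).
In Python, from workcell import bot gives the robot as it stands.
- The arm moves only by the shell command python3 drive.py 'ROWS' [FORCE]. ROWS is a JSON list of rows, 1 to 5 of them, each of 7 numbers: dx, dy, dz in m, then a rotation vector rx, ry, rz in rad, then the opening from 0.0 (shut) to 1.0 (fully open); each row shifts and turns the commanded pose from where the row before left it, along the tool's axes as they then stand; what a row does not reach is not made up. A row lasts 1/12 s, in which the tool goes at most 0.0417 m and 0.125 rad, less where a joint would pass 70% of its speed; a pose out of reach is approached as far as the arm can. The fingers move at their own pace and stop on an object; FORCE is the grip in N (left out, the last holds). Time passes only in rows, so rows that do not move let the fingers close. It prints the time, the measured TCP pose, the force, the opening and the grip force at its end.
- bot.read_state(): the state, without advancing time (a new reading comes with each control period).
- bot.get_image(name): name is "scene" or "top"; returns the picture (400x640x3 uint8, red, green, blue); there is no depth.
- bot.get_calibration(name): a dict with "intrinsics" (3x3 intrinsics, pixels), "xyz" and "attitude" of the camera in the world. Camera axes: x right, y up, looking along -z (the intrinsics and any distortion apply to the point x, -y, -z); pixel columns grow to the right and rows downward; lengths in m; the calibration is good to about 2 mm. A picture is of the moment at which its call begins. get_calibration takes no time and is no camera call.
- bot.finish_job(): hands the job in; it is judged then, once.
The state is a dict: "clock": time; "joint_pos": joint angles; "joint_velocities": joint speeds; "effort": joint torques, N m; "ee_pos": TCP position; "tool_rot": TCP orientation; "ft_force": force on the tool from outside, world axes, zero at the start; "torque": the same for the moment, N m; "opening": opening from 0.0 (shut) to 1.0 (fully open); "grip_force": force on a finger pad.
Only numpy, scipy, OpenCV 4.12 (cv2) and the standard library are available. Lean on these libraries where they do the work, as an engineer would, in place of code of your own. Each camera call takes 0.05 s, during which the arm holds its last target. There are 200 camera calls.

## Working session

There is one attempt and no reset: what is moved stays moved. The work goes in short steps, Python scripts to look and compute and a shell command to move; the robot and the scene stay as the last step left them, time stands still between calls to the robot, and variables do not carry over. Pictures are saved under pics/ and viewed, at most 10 in all, crops included, and the job is handed in when it is done.

```bash
ls; mkdir -p pics
python3 - <<'E'
from workcell import bot
import cv2
for n in ("scene","top"):
    cv2.imwrite(f"pics/{n}0.png",bot.get_image(n)[:,:,::-1]); print(bot.get_calibration(n))
print(bot.read_state())
E
```

```text
drive.py
pics
workcell.py
{'intrinsics': array([[415.23916253,   0.        , 318.63302384],
       [  0.        , 415.23916253, 192.2861421 ],
       [  0.        ,   0.        ,   1.        ]]), 'xyz': array([0.40375568, 1.38461093, 0.99260678]), 'attitude': array([ 0.99862923,  0.00992223, -3.04845062])}
{'intrinsics': array([[470.49255029,   0.        , 321.79400862],
       [  0.        , 470.49255029, 199.86153181],
       [  0.        ,   0.        ,   1.        ]]), 'xyz': array([-0.1470895 , -0.00996613,  1.62795565]), 'attitude': array([ 0.4293576 ,  0.00874192, -1.43532485])}
{'clock': 0.1, 'joint_pos': array([1.07640224e+00, 3.13927488e-01, 4.50907373e-02, 1.30361650e+00,
       1.04952472e-05, 1.43118087e+00]), 'joint_velocities': array([ 0.0005902 , -0.00288052,  0.00083048,  0.0010644 ,  0.00020678,
        0.00010885]), 'effort': array([ 3.07272472e-03, -4.81723630e+01,  2.99245512e+01,  1.27651435e-02,
       -1.09335576e-04, -7.73108638e-06]), 'ee_pos': array([0.19955288, 0.53880193, 0.24949603]), 'tool_rot': array([-3.13995331e+00, -2.40974828e-04,  2.78681382e+00]), 'ft_force': array([ 0.3500666 ,  0.20525366, -0.03585327]), 'torque': array([0.01269573, 0.00519883, 0.02487819]), 'grip_force': 0.0, 'opening': 0.9983776139073035}
```
View pics/scene0.png

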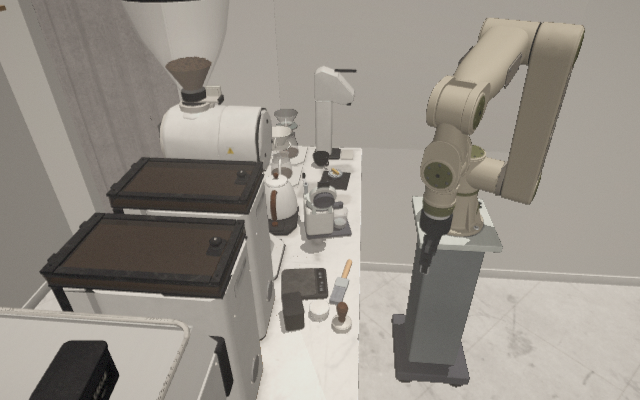

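View pics/top0.png

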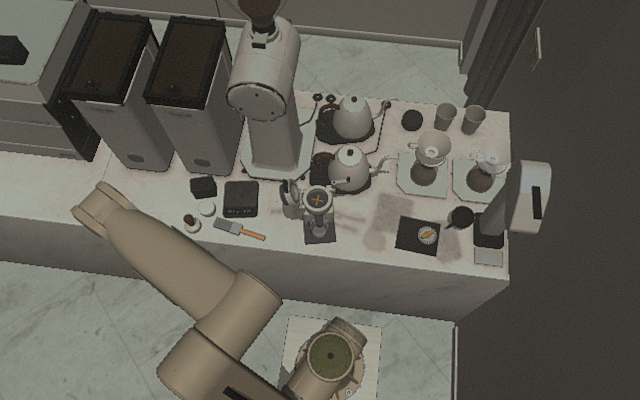

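The scene view shows the grinder at (320,215) and the mat with the carrier at (335,175). In the top view the grinder chamber is at (318,200), with its brass cross, and the carrier at (427,236) on the mat. Next I'll zoom in.

Create h.py:
```python
import numpy as np, cv2
from scipy.spatial.transform import Rotation as R
from workcell import bot
def cam(n):
    c=bot.get_calibration(n); return c["intrinsics"],np.array(c["xyz"]),R.from_euler("xyz",c["attitude"]).as_matrix()
def ray(n,u,v):
    K,p,A=cam(n); d=np.linalg.inv(K)@[u,v,1]; return p,A@(d*[1,-1,-1])
def onz(n,u,v,z):
    p,d=ray(n,u,v); return p+d*(z-p[2])/d[2]
def px(n,P):
    K,p,A=cam(n); q=A.T@(np.array(P)-p)*[1,-1,-1]; q=K@q; return q[:2]/q[2]
def tri(uv_s,uv_t):
    (p,d),(q,e)=ray("scene",*uv_s),ray("top",*uv_t)
    s,t=np.linalg.lstsq(np.c_[d,-e],q-p,rcond=None)[0]
    a,b=p+d*s,q+e*t; return (a+b)/2,np.linalg.norm(a-b)
```

Run:
```python
from h import *
t=cv2.imread("pics/top0.png"); s=cv2.imread("pics/scene0.png")
a=cv2.resize(t[170:260,270:370],None,fx=4,fy=4,interpolation=2)
b=cv2.resize(t[210:260,390:490],None,fx=4,fy=4,interpolation=2)
c=cv2.resize(s[160:260,290:390],None,fx=4,fy=4,interpolation=2)
cv2.imwrite("pics/z0.png",np.hstack([np.vstack([a,b]),np.vstack([c,np.zeros((160,400,3),np.uint8)])]))
print(onz("top",318,200,.155),onz("top",427,235,.038),onz("top",417,237,.004))
```

```text
[0.51716947 0.106757   0.155     ] [ 0.48447334 -0.29067584  0.038     ] [ 0.48536465 -0.26083537  0.004     ]
```

View pics/z0.png

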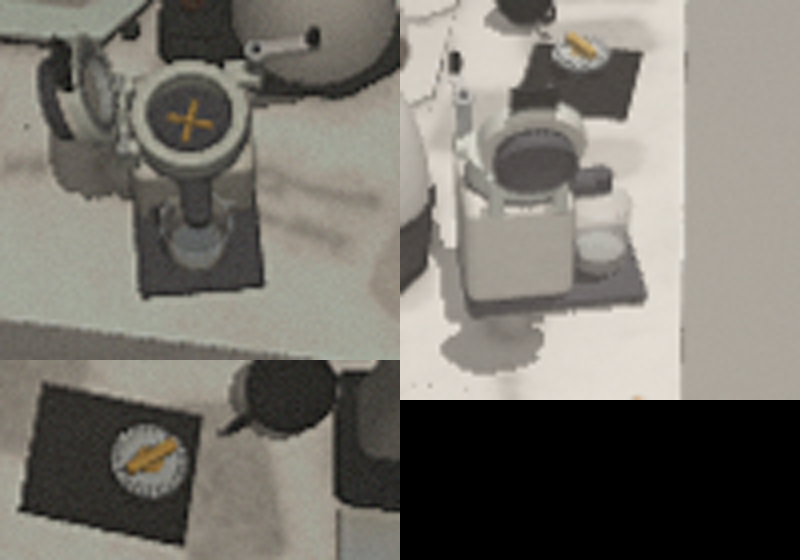

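The crop shows:
- Cross in the chamber at top px (317,199.5), with arms about 20° off the image axes.
- Bar at top px (427.5,234.5).
- Clamp knob at top px (348,179.5), and at about (304,175) in the scene view.
- Head open on the left.

Now I'll measure with masks.

Run:
```python
from h import *
def brass(im,r):
    h=cv2.cvtColor(im,cv2.COLOR_BGR2HSV); m=cv2.inRange(h,(8,110,90),(28,255,255)); k=np.zeros_like(m); x0,y0,x1,y1=r; k[y0:y1,x0:x1]=m[y0:y1,x0:x1]; return k
t=cv2.imread("pics/top0.png"); s=cv2.imread("pics/scene0.png")
def cen(m): 
    v,u=np.nonzero(m); return u.mean(),v.mean(),len(u)
mt=brass(t,(405,215,450,255)); ms=brass(s,(320,160,350,185)); mc=brass(t,(300,185,335,215))
print("bar",cen(mt),cen(ms),"cross",cen(mc))
print("bar tri",tri(cen(ms)[:2],cen(mt)[:2]), "onz .038", onz("top",*cen(mt)[:2],.038))
def pts(m,z,n):
    v,u=np.nonzero(m); return np.array([onz(n,a,b,z)[:2] for a,b in zip(u,v)])
for m,n in((mt,"top"),(ms,"scene")):
    p=pts(m,.036,n); l=cv2.fitLine(p.astype(np.float32)*1000,cv2.DIST_L2,0,.01,.01).ravel(); q=p-p.mean(0); a=q@l[:2]; b=q@[-l[1],l[0]]; print(n,"bar yaw",np.arctan2(l[1],l[0]),np.ptp(a),np.ptp(b),p.mean(0))
# disc: bright/grey vs black mat
g=cv2.cvtColor(t,cv2.COLOR_BGR2GRAY)
mm=((g>70)|(mt>0)).astype(np.uint8)*255; k=np.zeros_like(mm); k[219:251,414:440]=mm[219:251,414:440]
n,lab,st,c=cv2.connectedComponentsWithStats(k); print("disc blobs",st[1:],c[1:])
i=1+np.argmax(st[1:,4]); print("disc",onz("top",*c[i],.024))
# cross orientation fold 4 at z=.138
p=pts(mc,.138,"top"); c0=p.mean(0); q=p-c0; r=np.hypot(*q.T); th=np.arctan2(q[:,1],q[:,0]); w=r>.007
print("cross",c0,"max r",r.max(),"ang mod 90",np.angle((r[w]*np.exp(4j*th[w])).sum())/4)
# chamber dark inner: 
h=cv2.inRange(g,0,110); k=np.zeros_like(h); k[182:218,300:336]=h[182:218,300:336]; k|=mc
k=cv2.morphologyEx(k,cv2.MORPH_CLOSE,np.ones((3,3)))
n,lab,st,c=cv2.connectedComponentsWithStats(k); print(st,c)
x=lab[200,312]; cs,_=cv2.findContours((lab==x).astype(np.uint8),0,1); print(cv2.fitEllipse(max(cs,key=len)))
np.set_printoptions(linewidth=250)
print(g[182:218,300:336])
```

```text
bar (np.float64(427.39622641509436), np.float64(234.0188679245283), 53) (np.float64(335.0), np.float64(171.0), 12) cross (np.float64(317.21875), np.float64(199.65625), 32)
bar tri (array([ 0.49308384, -0.29386403,  0.02784642]), np.float64(0.0011474516518816154)) onz .038 [ 0.48841762 -0.29192196  0.038     ]
top bar yaw -0.9070703 0.04743151820320242 0.022876207038213532 [ 0.48923294 -0.2922878 ]
scene bar yaw -0.9552446 0.04573713129474302 0.013721578211330026 [ 0.49290703 -0.28023433]
disc blobs [[417 219  23   5  68]
 [418 226  19  19 270]
 [437 232   3  19  36]] [[430.85294118 220.26470588]
 [426.87037037 234.71851852]
 [438.38888889 243.13888889]]
disc [ 0.49105938 -0.29263692  0.024     ]
cross [0.52579633 0.11098899] max r 0.018388159710383118 ang mod 90 -0.08825150040009826
[[     0      0    640    400 255205]
 [   300    182     36     36    458]
 [   300    189      1      1      1]
 [   306    188     22     20    336]] [[319.5047119  199.49544876]
 [318.84279476 203.26637555]
 [300.         189.        ]
 [316.875      197.85416667]]
((316.8660583496094, 197.84104919433594), (18.734718322753906, 21.01323699951172), 84.5687484741211)
[[152 151 147 ...  65  34 133]
 [152 153 149 ... 116 117 138]
 [158 158 153 ... 132 134 109]
 ...
 [ 89  84  74 ...  85 126 143]
 [ 84  85  67 ...  91 132 131]
 [ 75  81  59 ...  76 130 140]]
```

```bash
cat >> h.py <<'E'
def need(P,yaw=None):
    s=bot.read_state(); A=R.from_euler("xyz",s["tool_rot"]); d=A.inv().apply(np.array(P)-s["ee_pos"])
    print("t",round(s["clock"],2),"at",s["ee_pos"].round(4),s["tool_rot"].round(3),"need",d.round(4))
    if yaw is not None: print("rot",(A.inv()*R.from_euler("xyz",[np.pi,0,yaw])).as_rotvec().round(3),"j6",s["joint_pos"][5].round(2),"F",s["ft_force"].round(1),"T",s["torque"].round(2))
E
python3 drive.py '[[0,0,-0.035,0,0,0,1],[0,0,-0.035,0,0,0,1],[0,0,-0.03,0,0,0,1],[-0.0255,-0.0308,0,0,0,0,1],[-0.0255,-0.0308,0,0,0,0,1]]' 40
python3 drive.py '[[-0.0255,-0.0308,0,0,0,0,1],[-0.0255,-0.0308,0,0,0,0,1],[-0.0255,-0.0308,0,0,0,0,1],[-0.0255,-0.0308,0,0,0,0,1],[-0.0255,-0.0308,0,0,0,0,1]]'
python3 drive.py '[[-0.0255,-0.0308,0,0,0,0,1],[-0.0255,-0.0308,0,0,0,0,1],[-0.0255,-0.0308,0,0,0,0,1],[-0.0255,-0.0308,0,0,0,0,1],[-0.0255,-0.0308,0,0,0,0,1]]'
python3 drive.py '[[-0.0255,-0.0308,0,0,0,0,1],[-0.0255,-0.0308,0,0,0,0,1],[-0.0255,-0.0308,0,0,0,0,1],[-0.0255,-0.0308,0,0,0,0,1],[-0.0255,-0.0308,0,0,0,0,1]]'
python3 drive.py '[[-0.0255,-0.0308,0,0,0,0,1],[-0.0255,-0.0308,0,0,0,0,1],[-0.0255,-0.0308,0,0,0,0,1],[-0.0255,-0.0308,0,0,0,0,1],[-0.0255,-0.0308,0,0,0,0,1]]'
python3 drive.py '[[0,0,0,0,0,0.11,1],[0,0,0,0,0,0.11,1],[0,0,0,0,0,0.11,1],[0,0,0,0,0,0.11,1],[0,0,0,0,0,0.11,1]]'
python3 - <<'E'
from h import *
need([.49,-.2923,.12],2.22)
t=bot.get_image("top")[:,:,::-1]; s=bot.get_image("scene")[:,:,::-1]
t0=cv2.imread("pics/top0.png"); s0=cv2.imread("pics/scene0.png")
cv2.imwrite("pics/top1.png",t); cv2.imwrite("pics/scene1.png",s)
a=cv2.resize(s[110:210,280:380],None,fx=4,fy=4,interpolation=2)
b=cv2.resize(t0[165:265,270:370],None,fx=4,fy=4,interpolation=2)
for u,v,z in((316.87,197.84,.155),(333.75,181.75,.1745),(348,179.5,.1935)): print(onz("top",u,v,z))
print(tri((303.75,175),(348,179.5)),tri((305.75,184.2),(333.75,181.75)))
cv2.imwrite("pics/z1.png",np.hstack([a,b]))
E
```

```text
clock: 0.52
ee_pos: [0.2271, 0.4655, 0.3519]
tool_rot: [3.137, 0.001, 2.79]
ft_force: [0.7, 0.1, 0.7]
opening: 0.998
grip_force: 0.0
clock: 0.93
ee_pos: [0.2921, 0.2732, 0.35]
tool_rot: [-3.141, -0.0, 2.788]
ft_force: [1.6, -0.4, -1.0]
opening: 1.0
grip_force: 0.0
clock: 1.35
ee_pos: [0.3581, 0.0845, 0.3502]
tool_rot: [3.141, 0.0, 2.787]
ft_force: [0.1, 0.8, -0.1]
opening: 1.0
grip_force: 0.0
clock: 1.77
ee_pos: [0.4243, -0.1044, 0.3501]
tool_rot: [3.141, -0.0, 2.786]
ft_force: [1.2, 0.3, 0.5]
opening: 0.996
grip_force: 0.0
clock: 2.18
ee_pos: [0.4905, -0.293, 0.3497]
tool_rot: [3.141, -0.001, 2.786]
ft_force: [0.9, -0.1, 0.3]
opening: 1.002
grip_force: 0.0
clock: 2.6
ee_pos: [0.4903, -0.2912, 0.3495]
tool_rot: [-3.141, -0.002, 2.231]
ft_force: [-0.3, -0.2, -0.5]
opening: 1.004
grip_force: 0.0
t 2.6 at [ 0.4903 -0.2912  0.3495] [-3.141e+00 -2.000e-03  2.231e+00] need [-0.001  -0.0008  0.2295]
rot [-0.    -0.002  0.011] j6 0.23 F [-0.3 -0.2 -0.5] T [-0.02 -0.01  0.03]
[0.52477547 0.11175705 0.155     ]
[0.58424546 0.0608175  0.1745    ]
[0.58959733 0.01266846 0.1935    ]
(array([0.59699831, 0.01275793, 0.18085884]), np.float64(0.0016335581654365557)) (array([0.58524549, 0.06113636, 0.17045459]), np.float64(0.0018716581822897053))
```

```bash
python3 drive.py '[[0,-0.001,0.04,0,0,0.01,0.4],[0,0,0.04,0,0,0,0.4],[0,0,0.04,0,0,0,0.4],[0,0,0.04,0,0,0,0.4],[0,0,0.04,0,0,0,0.4]]'
python3 drive.py '[[0,0,0.03,0,0,0,0.4],[0,0,0.03,0,0,0,0.4],[0,0,0.02,0,0,0,0.4],[0,0,0.01,0,0,0,0.4],[0,0,0,0,0,0,0.4]]'
python3 drive.py '[[0,0,0.005,0,0,0,0.4],[0,0,0.005,0,0,0,0.4],[0,0,0,0,0,0,0.4]]'
python3 - <<'E'
from h import *
need([.49,-.2923,.045],2.22)
s=bot.get_image("scene")[:,:,::-1];t=bot.get_image("top")[:,:,::-1]
cv2.imwrite("pics/z2.png",np.hstack([cv2.resize(s[130:210,295:375],None,fx=5,fy=5,interpolation=2),cv2.resize(t[190:270,385:465],None,fx=5,fy=5,interpolation=2)]))
for a,b in(((305.75,244.5),(335.75,241.75)),): 
  p,q=onz("top",*a,.0),onz("top",*b,.0); print(p,q,np.arctan2(*(q-p)[:2]), np.linalg.norm(q-p))
E
```

```text
clock: 3.12
ee_pos: [0.4893, -0.2913, 0.1486]
tool_rot: [3.141, 0.0, 2.231]
ft_force: [-0.2, -1.1, -1.1]
opening: 0.402
grip_force: 0.0
clock: 3.53
ee_pos: [0.488, -0.2903, 0.0577]
tool_rot: [-3.14, -0.005, 2.229]
ft_force: [-0.1, -0.3, 0.1]
opening: 0.399
grip_force: 0.0
clock: 3.78
ee_pos: [0.4902, -0.2921, 0.0508]
tool_rot: [3.141, 0.001, 2.227]
ft_force: [0.5, 0.9, 0.0]
opening: 0.395
grip_force: 0.0
t 3.78 at [ 0.4902 -0.2921  0.0508] [3.141e+00 1.000e-03 2.227e+00] need [-0.0001 -0.0003  0.0058]
rot [0.    0.001 0.007] j6 0.24 F [0.5 0.9 0. ] T [-0.03 -0.02  0.02]
[0.40438811 0.13864544 0.        ] [0.42935359 0.03147868 0.        ] 2.912715569564859 0.11003631382447904
```

View pics/z2.png

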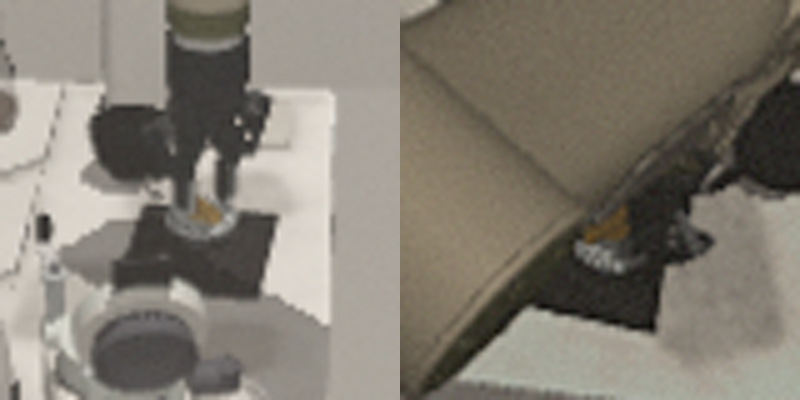

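The jaws straddle the bar: fingers at crop (185,195) and (225,180), bar at (207,210). I'll descend and close.

```bash
python3 drive.py '[[0,0,0.004,0,0,0,0.4],[0,0,0.002,0,0,0,0.4],[0,0,0,0,0,0,0],[0,0,0,0,0,0,0],[0,0,0,0,0,0,0]]' 50
python3 drive.py '[[0,0,0,0,0,0,0],[0,0,0,0,0,0,0],[0,0,0,0,0,0,0]]'
python3 - <<'E'
from h import *
need([.49,-.2923,.045],2.22)
E
```

```text
clock: 4.3
ee_pos: [0.4898, -0.2917, 0.0444]
tool_rot: [3.141, 0.0, 2.227]
ft_force: [-0.2, 0.1, 0.7]
opening: 0.124
grip_force: 51.2
clock: 4.55
ee_pos: [0.4898, -0.2916, 0.0444]
tool_rot: [3.141, 0.0, 2.227]
ft_force: [0.6, 1.3, 2.1]
opening: 0.119
grip_force: 51.2
t 4.55 at [ 0.4898 -0.2916  0.0444] [3.141 0.    2.227] need [-0.0007 -0.0002 -0.0006]
rot [0.    0.    0.007] j6 0.24 F [0.6 1.3 2.1] T [0.17 0.02 0.02]
```

```bash
python3 drive.py '[[0,0,-0.02,0,0,0,0],[0,0,-0.04,0,0,0,0],[0,0,-0.04,0,0,0,0],[0,0,-0.04,0,0,0,0],[0,0,-0.04,0,0,0,0]]' 
python3 drive.py '[[0,0,-0.04,0,0,0,0],[0,0,-0.03,0,0,0,0],[0.027,0.0249,0,0,0,0,0],[0.027,0.0249,0,0,0,0,0],[0.027,0.0249,0,0,0,0,0]]' 
python3 drive.py '[[0.027,0.0249,0,0,0,0,0],[0.027,0.0249,0,0,0,0,0],[0.027,0.0249,0,0,0,0,0],[0.027,0.0249,0,0,0,0,0],[0.027,0.0249,0,0,0,0,0]]' 
python3 drive.py '[[0.027,0.0249,0,0,0,0,0],[0.027,0.0249,0,0,0,0,0],[0.027,0.0249,0,0,0,0,0],[0,0,0,0,0,-0.118,0],[0,0,0,0,0,-0.118,0]]' 
python3 drive.py '[[0,0,0,0,0,-0.118,0],[0,0,0,0,0,-0.118,0],[0,0,0,0,0,-0.118,0],[0,0,0,0,0,-0.118,0],[0,0,0,0,0,-0.118,0]]' 
python3 drive.py '[[0,0,0,0,0,0,0],[0,0,0,0,0,0,0]]'
python3 - <<'E'
from h import *
need([.5255,.111,.225],3.053)
s=bot.get_image("scene")[:,:,::-1];t=bot.get_image("top")[:,:,::-1]
cv2.imwrite("pics/t3.png",t);cv2.imwrite("pics/s3.png",s)
cv2.imwrite("pics/z3.png",np.hstack([cv2.resize(s[120:240,260:380],None,fx=10/3,fy=10/3,interpolation=2),cv2.resize(t[130:250,260:380],None,fx=10/3,fy=10/3,interpolation=2)]))
E
```

```text
clock: 4.97
ee_pos: [0.4888, -0.2912, 0.2252]
tool_rot: [-3.141, -0.002, 2.227]
ft_force: [0.4, -0.4, -2.4]
opening: 0.123
grip_force: 50.6
clock: 5.38
ee_pos: [0.4993, -0.1815, 0.2943]
tool_rot: [3.142, 0.0, 2.224]
ft_force: [0.6, 0.2, -2.3]
opening: 0.12
grip_force: 50.7
clock: 5.8
ee_pos: [0.5151, 0.0026, 0.2936]
tool_rot: [-3.141, -0.001, 2.226]
ft_force: [-0.3, 0.2, -2.5]
opening: 0.118
grip_force: 50.7
clock: 6.22
ee_pos: [0.525, 0.1131, 0.2933]
tool_rot: [-3.14, -0.001, 2.473]
ft_force: [-0.0, -0.4, -2.2]
opening: 0.122
grip_force: 50.7
clock: 6.63
ee_pos: [0.5251, 0.1106, 0.2935]
tool_rot: [-3.141, -0.002, 3.059]
ft_force: [0.0, -0.3, -2.7]
opening: 0.123
grip_force: 50.7
clock: 6.8
ee_pos: [0.5252, 0.1106, 0.2937]
tool_rot: [-3.141, -0.001, 3.049]
ft_force: [-0.6, -0.0, -1.8]
opening: 0.12
grip_force: 50.7
t 6.8 at [0.5252 0.1106 0.2937] [-3.141e+00 -1.000e-03  3.049e+00] need [-0.0003  0.0004  0.0687]
rot [-0.    -0.001 -0.004] j6 0.15 F [-0.6 -0.  -1.8] T [ 0.07 -0.04 -0.04]
```

View pics/z3.png

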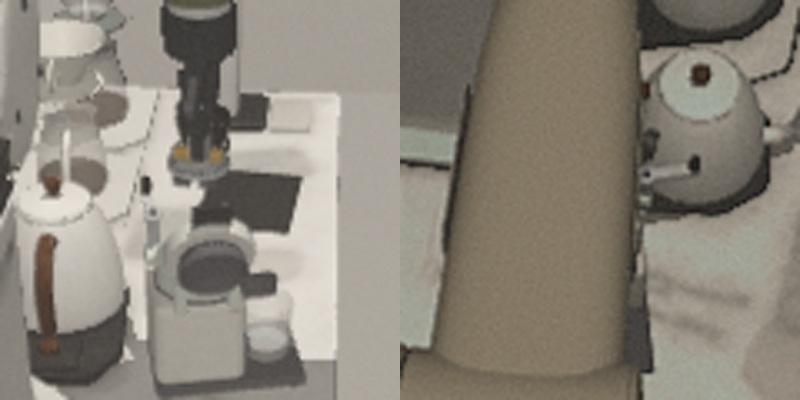

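The carrier hangs level in the jaws: disc at crop (199,162), brass ends visible on both sides at (180,153) and (214,155). The arm hides the chamber in the top view, so I'll check the carrier's position in hand from the scene view.

Run:
```python
from h import *
s=cv2.imread("pics/s3.png"); h=cv2.cvtColor(s,cv2.COLOR_BGR2HSV); m=cv2.inRange(h,(8,100,80),(28,255,255))
k=np.zeros_like(m); k[155:180,305:335]=m[155:180,305:335]; v,u=np.nonzero(k)
print("brass cols",u.min(),u.max(),"rows",v.min(),v.max())
c=np.array([.5252,.1106,.2533])
ax=np.array([np.cos(3.049),np.sin(3.049),0])
for z in(.02,.034): print("bar ends pred",z,px("scene",c+ax*.026+[0,0,z]),px("scene",c-ax*.026+[0,0,z]))
print("disc pred top",px("scene",c+[0,0,.02]),"edges",px("scene",c+[.034,0,.017]),px("scene",c-[.034,0,-.017]))
np.set_printoptions(linewidth=250)
g=cv2.cvtColor(s,cv2.COLOR_BGR2GRAY)
for r in range(164,176): print(r,g[r,305:335])
```

```text
brass cols 312 326 rows 164 167
bar ends pred 0.02 [327.23287706 167.89707271] [312.74463438 166.68693779]
bar ends pred 0.034 [327.2380409 164.4079028] [312.67465249 163.21141645]
disc pred top [319.96812232 167.29028183] edges [310.40964553 167.67476137] [329.57760579 168.39025336]
164 [206 208 210 212 212 213 154 120 114 112 112 124  81  63  66  64  90 102  93 109  81  86  71  83 200 208 207 207 206 205]
165 [207 208 210 211 212 209 150 128 125 124 125 128  78  66  64  64  90 103 112 115 115 116  84 136 193 196 193 194 192 190]
166 [208 209 211 212 212 183 122 123 121 119 120 125  80  65  62  64  91 102 125 128 129 112 113 156 184 186 185 183 182 182]
167 [211 213 213 212 213 152 105 114 116 117 116 121  90  70  68  64  94 107 118 119 120 110 101  99 179 183 182 182 184 182]
168 [211 212 212 212 214 134  98  93 115 117 114 117 106  92  91  84 115 120 120 120 117 110 100 102 175 184 185 185 185 183]
169 [211 213 213 214 214 140  97 112 121 125 125 120 121 124 128 130 128 124 113 115 112 104  97 115 164 183 184 182 181 180]
170 [209 212 212 214 213 152 117 114 111 122 120 124 122 126 123 122 123 121 121 120 104 112 118 125 168 171 170 171 172 167]
171 [209 212 213 213 214 188 144 120 107 105 108 114 112 118 114 107 122 120 124 108 117 119 118  87  95  94  96  97 116 120]
172 [209 211 212 215 214 215 175 131 127 122 129 132 120 111 117 102 122 120 132 123 124 123  92  73  72  73  71  68  72  72]
173 [198 213 212 215 215 214 173  99  87 110 126 128 137 145 138 130 131 126 127 116  95  74  68  69  72  75  72  70  71  70]
174 [165 208 213 213 215 214 192 110  82  80  79  88 145 183 153 107  99  90  83  81  70  70  73  67  70  69  71  72  74  70]
175 [131 206 212 213 215 214 198 150 124 123 122 109 186 211 167 103  93  82  82  80  73  71  70  70  72  73  72  74  73  68]
```

```bash
python3 drive.py '[[0,0,0.035,0,0,0,0],[0,0,0.03,0,0,0,0],[0,0,0.02,0,0,0,0],[0,0,0.01,0,0,0,0],[0,0,0,0,0,0,0]]' 
python3 drive.py '[[0,0,0.004,0,0,0,0],[0,0,0.003,0,0,0,0],[0,0,0,0,0,0,0]]' 
python3 drive.py '[[0,0,0.003,0,0,0,0],[0,0,0,0,0,0,0],[0,0,0,0,0,0,0]]'
python3 - <<'E'
from h import *
need([.5255,.111,.1784],3.053)
E
```

```text
clock: 7.32
ee_pos: [0.5238, 0.1106, 0.1968]
tool_rot: [-3.141, -0.005, 3.051]
ft_force: [-0.0, -0.0, -3.3]
opening: 0.117
grip_force: 50.6
clock: 7.57
ee_pos: [0.5263, 0.1108, 0.1931]
tool_rot: [3.141, 0.002, 3.052]
ft_force: [0.7, 0.5, -2.8]
opening: 0.123
grip_force: 50.7
clock: 7.82
ee_pos: [0.5257, 0.1108, 0.1897]
tool_rot: [3.141, 0.001, 3.053]
ft_force: [-0.6, -0.1, -4.0]
opening: 0.12
grip_force: 50.7
t 7.82 at [0.5257 0.1108 0.1897] [3.141e+00 1.000e-03 3.053e+00] need [0.0003 0.0002 0.0113]
rot [ 0.     0.001 -0.   ] j6 0.15 F [-0.6 -0.1 -4. ] T [ 0.01  0.05 -0.01]
```

```bash
for i in 1; do
python3 drive.py '[[0,0,0.002,0,0,0,0],[0,0,0.001,0,0,0,0],[0,0,0,0,0,0,0]]' | egrep 'ee_pos|ft'
python3 drive.py '[[0,0,0.002,0,0,0,0],[0,0,0,0,0,0,0],[0,0,0,0,0,0,0]]' | egrep 'ee_pos|ft'
python3 drive.py '[[0,0,0.001,0,0,0,0],[0,0,0,0,0,0,0],[0,0,0,0,0,0,0]]' | egrep 'ee_pos|ft'
done
```

```text
ee_pos: [0.5254, 0.1107, 0.1861]
ft_force: [0.3, -0.2, -2.0]
ee_pos: [0.5254, 0.1107, 0.1841]
ft_force: [-0.2, -0.3, -2.5]
ee_pos: [0.5255, 0.1107, 0.1832]
ft_force: [0.3, 0.6, -3.5]
```

```bash
python3 drive.py '[[0,0,0.002,0,0,0,0],[0,0,0,0,0,0,0],[0,0,0,0,0,0,0]]' | egrep 'ee_pos|ft'
python3 drive.py '[[0,0,0.0015,0,0,0,0],[0,0,0,0,0,0,0],[0,0,0,0,0,0,0]]' | egrep 'ee_pos|ft'
python3 drive.py '[[0,0,0.001,0,0,0,0],[0,0,0,0,0,0,0],[0,0,0,0,0,0,0]]' | egrep 'ee_pos|ft'
```

```text
ee_pos: [0.5253, 0.1108, 0.1811]
ft_force: [-0.5, 1.8, -3.0]
ee_pos: [0.5253, 0.1109, 0.1795]
ft_force: [-1.3, 1.1, -3.6]
ee_pos: [0.5254, 0.1108, 0.1786]
ft_force: [-0.8, 1.4, -3.3]
```

```bash
python3 drive.py '[[0,0,0.001,0,0,0,0],[0,0,0,0,0,0,0],[0,0,0,0,0,0,0]]' | egrep 'ee_pos|ft'
python3 drive.py '[[0,0,0.001,0,0,0,0],[0,0,0,0,0,0,0],[0,0,0,0,0,0,0]]' | egrep 'ee_pos|ft'
python3 drive.py '[[0,0,0.001,0,0,0,0],[0,0,0,0,0,0,0],[0,0,0,0,0,0,0]]' | egrep 'ee_pos|ft'; python3 -c "
from h import *
need([.5255,.111,.1724],3.053)"
```

```text
ee_pos: [0.5255, 0.111, 0.1778]
ft_force: [-0.8, 2.4, -1.6]
ee_pos: [0.5255, 0.111, 0.1767]
ft_force: [-1.2, 1.8, -2.5]
ee_pos: [0.5255, 0.1109, 0.1757]
ft_force: [-1.5, 3.9, -2.4]
t 10.07 at [0.5255 0.1109 0.1757] [ 3.141 -0.     3.053] need [0.     0.0001 0.0033]
rot [ 0.001 -0.    -0.   ] j6 0.15 F [-1.5  3.9 -2.4] T [ 0.87  0.36 -0.04]
```

```bash
python3 drive.py '[[0.0003,0.0007,0.001,0,0,0,0],[0,0,0,0,0,0,0],[0,0,0,0,0,0,0]]' | egrep 'ee_pos|ft'
python3 drive.py '[[0,0,0.001,0,0,0,0],[0,0,0,0,0,0,0],[0,0,0,0,0,0,0]]' | egrep 'ee_pos|ft'
python3 drive.py '[[0,0,0.001,0,0,0,0],[0,0,0,0,0,0,0],[0,0,0,0,0,0,0]]' | egrep 'ee_pos|ft'; python3 -c "
from h import *
need([.5255,.111,.1724],3.053)"
```

```text
ee_pos: [0.5254, 0.1112, 0.1746]
ft_force: [-1.4, 1.1, -2.1]
ee_pos: [0.5253, 0.1112, 0.1736]
ft_force: [-0.8, 1.2, -2.8]
ee_pos: [0.5254, 0.1114, 0.1727]
ft_force: [-1.3, 1.1, -1.9]
t 10.82 at [0.5254 0.1114 0.1727] [-3.141  0.     3.053] need [-0.0002 -0.0003  0.0003]
rot [-0.  0. -0.] j6 0.15 F [-1.3  1.1 -1.9] T [0.15 0.13 0.01]
```

```bash
python3 drive.py '[[0,0,0.0008,0,0,0,0],[0,0,0,0,0,0,0],[0,0,0,0,0,0,0]]' | egrep 'ee_pos|ft'
python3 drive.py '[[0,0,0,0,0,0,0.3],[0,0,0,0,0,0,0.3],[0,0,0,0,0,0,0.3],[0,0,0,0,0,0,0.3]]'
python3 drive.py '[[0,0,-0.02,0,0,0,0.3],[0,0,-0.04,0,0,0,0.3],[0,0,-0.04,0,0,0,0.3],[0,0,-0.04,0,0,0,0.3],[0,0,-0.04,0,0,0,0.3]]'; python3 -c "
from h import *
need([.5255,.111,.1724],3.053)"
```

```text
ee_pos: [0.5254, 0.1114, 0.1724]
ft_force: [-3.2, -0.1, 1.7]
clock: 11.4
ee_pos: [0.5257, 0.1114, 0.1721]
tool_rot: [3.142, 0.001, 3.053]
ft_force: [-0.6, 0.6, 0.4]
opening: 0.304
grip_force: 0.0
clock: 11.82
ee_pos: [0.525, 0.1114, 0.354]
tool_rot: [3.142, 0.0, 3.053]
ft_force: [1.5, 0.2, 0.1]
opening: 0.301
grip_force: 0.0
t 11.82 at [0.525  0.1114 0.354 ] [3.142 0.    3.053] need [-0.0005 -0.0003  0.1816]
rot [ 0.  0. -0.] j6 0.15 F [1.5 0.2 0.1] T [ 0.04 -0.06  0.02]
```

```bash
python3 drive.py '[[0.013,0.0358,0,0,0,0,0],[0.013,0.0358,0,0,0,0,0],[0.013,0.0358,0,0,0,0,0],[0.013,0.0358,0,0,0,0,0],[0.013,0.0358,0,0,0,0,0]]' >/dev/null
python3 drive.py '[[0,0,0,0,0,0.12,0],[0,0,0,0,0,0.12,0],[0,0,0,0,0,0.12,0],[0,0,0,0,0,0.12,0],[0,0,0,0,0,0.12,0]]' >/dev/null
python3 drive.py '[[0,0,0,0,0,0.12,0],[0,0,0,0,0,0.12,0],[0,0,0,0,0,0.12,0],[0,0,0,0,0,0.12,0],[0,0,0,0,0,0.12,0]]' 
python3 drive.py '[[0,0,0,0,0,0.05,0],[0,0,0,0,0,0,0]]' >/dev/null
cat >> h.py <<'E'
O=np.array([.5255,.1112,0]); YG=.23
def G(x,y,z): return O+R.from_euler("z",YG).apply([x,y,z])
def tab(th,r,n=.0045,x=-.006): return G(x,.058-r*np.cos(th)+n*np.sin(th),.161+r*np.sin(th)+n*np.cos(th))
E
python3 - <<'E'
from h import *
need([.476,.295,.354],1.8)
s=bot.get_image("scene")[:,:,::-1];t=bot.get_image("top")[:,:,::-1]
cv2.imwrite("pics/t4.png",t);cv2.imwrite("pics/s4.png",s)
cv2.imwrite("pics/z4.png",np.hstack([cv2.resize(s[150:230,285:365],None,fx=5,fy=5,interpolation=2),cv2.resize(t[160:240,270:350],None,fx=5,fy=5,interpolation=2)]))
for th in(1.8,2,2.2): print(th,[(px("scene",tab(th,r)).round(1),px("top",tab(th,r,0)).round(1)) for r in(.1,.131)])
E
```

```text
clock: 13.07
ee_pos: [0.4766, 0.2955, 0.352]
tool_rot: [3.141, -0.0, 1.847]
ft_force: [-0.1, 0.6, 0.3]
opening: -0.003
grip_force: 0.0
t 13.23 at [0.4766 0.2955 0.352 ] [ 3.141 -0.     1.802] need [-0.0004 -0.0007 -0.002 ]
rot [ 0.    -0.     0.002] j6 1.75 F [ 0.1 -0.1 -0.2] T [ 0.01 -0.04 -0.01]
1.8 [(array([325.2, 183.6]), array([291.9, 188.2])), (array([325.5, 176.9]), array([289. , 184.2]))]
2 [(array([326. , 188.3]), array([286.2, 189.5])), (array([326.6, 183.1]), array([281.5, 186. ]))]
2.2 [(array([326.8, 193.7]), array([281.2, 191.3])), (array([327.6, 190.3]), array([274.8, 188.5]))]
```

View pics/z4.png

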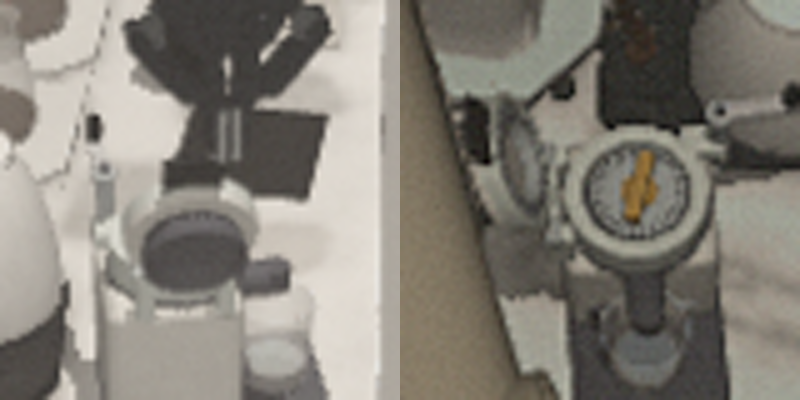

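The carrier is home and centred in the chamber at top crop (640,190). The black tab at top crop (470,120), px (284,184), puts the head near 2 rad. The next moves push the tab over.

```bash
python3 drive.py '[[0,0,0.035,0,0,0,0],[0,0,0.034,0,0,0,0],[-0.03,0,0,0,0,0,0],[-0.02,0,0,0,0,0,0],[-0.01,0,0,0,0,0,0]]'|egrep 'ee|ft'
python3 drive.py '[[-0.0133,0,-0.003,0,0,0,0],[-0.0133,0,-0.003,0,0,0,0],[-0.0133,0,-0.003,0,0,0,0],[-0.0133,0,-0.003,0,0,0,0]]' |egrep 'ee|ft'
python3 drive.py '[[-0.0114,0,0.0015,0,0,0,0],[-0.0114,0,0.0015,0,0,0,0],[-0.0114,0,0.0015,0,0,0,0],[-0.0114,0,0.0015,0,0,0,0]]' |egrep 'ee|ft'
python3 - <<'E'
from h import *
need(G(-.006,-.012,.2697),1.8)
s=bot.get_image("scene")[:,:,::-1];t=bot.get_image("top")[:,:,::-1]
cv2.imwrite("pics/z5.png",np.hstack([cv2.resize(s[150:230,285:365],None,fx=5,fy=5,interpolation=2),cv2.resize(t[160:240,270:350],None,fx=5,fy=5,interpolation=2)]))
E
```

```text
ee_pos: [0.4902, 0.2354, 0.2822]
ft_force: [0.3, 0.6, 0.2]
ee_pos: [0.5026, 0.1849, 0.2956]
ft_force: [-1.3, 2.2, -1.9]
ee_pos: [0.5133, 0.1401, 0.2887]
ft_force: [0.6, 3.1, -0.5]
t 14.42 at [0.5133 0.1401 0.2887] [ 3.141 -0.     1.803] need [-0.0429 -0.0008  0.019 ]
rot [ 0.    -0.     0.003] j6 1.45 F [ 0.6  3.1 -0.5] T [ 0.59  0.13 -0.02]
```

View pics/z5.png

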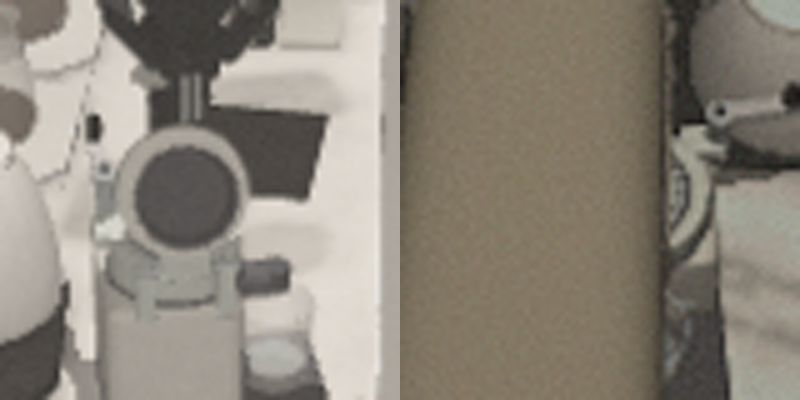

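The head now stands nearly upright: its cup faces the scene camera at crop (185,195), and the fingers are at (190,100) behind its top. The push force is about 3 N, so I'll carry on along the arc.

```bash
python3 drive.py '[[-0.0109,0,0.0048,0,0,0,0],[-0.0109,0,0.0048,0,0,0,0],[-0.0109,0,0.0048,0,0,0,0],[-0.0109,0,0.0048,0,0,0,0]]' |egrep 'ee|ft'
python3 drive.py '[[-0.00825,0,0.00925,0,0,0,0],[-0.00825,0,0.00925,0,0,0,0],[-0.00825,0,0.00925,0,0,0,0],[-0.00825,0,0.00925,0,0,0,0]]' |egrep 'ee|ft'
python3 drive.py '[[-0.0037,0,0.0077,0,0,0,0],[-0.0037,0,0.0077,0,0,0,0],[-0.0037,0,0.0077,0,0,0,0]]' |egrep 'ee|ft'
python3 drive.py '[[-0.003,0,0.008,0,0,0,0],[-0.003,0,0.008,0,0,0,0],[0,0,0.005,0,0,0,0],[0,0,0,0,0,0,0]]' |egrep 'ee|ft'
python3 - <<'E'
from h import *
need(G(-.006,-.062,.1845),1.8)
E
```

```text
ee_pos: [0.523, 0.0977, 0.2689]
ft_force: [-0.4, 1.8, 1.2]
ee_pos: [0.5306, 0.0656, 0.2316]
ft_force: [-0.3, 0.8, 0.6]
ee_pos: [0.5331, 0.0552, 0.2088]
ft_force: [-0.1, 0.3, 1.5]
ee_pos: [0.5339, 0.0496, 0.1873]
ft_force: [0.6, -0.7, 0.1]
t 15.77 at [0.5339 0.0496 0.1873] [-3.14  -0.     1.803] need [-0.0001 -0.0001  0.0028]
rot [-0.002 -0.     0.003] j6 1.28 F [ 0.6 -0.7  0.1] T [-0.01  0.04  0.05]
```

```bash
python3 drive.py '[[0,0,0.0015,0,0,0,0],[0,0,0.0015,0,0,0,0],[0,0,0,0,0,0,0]]' |egrep 'ee|ft'
python3 drive.py '[[0,0,0.001,0,0,0,0],[0,0,0,0,0,0,0],[0,0,0,0,0,0,0]]' |egrep 'ee|ft'
python3 drive.py '[[0,0,0.001,0,0,0,0],[0,0,0,0,0,0,0],[0,0,0,0,0,0,0]]' |egrep 'ee|ft'
```

```text
ee_pos: [0.5346, 0.0499, 0.1858]
ft_force: [-0.4, 0.3, 0.1]
ee_pos: [0.5346, 0.0499, 0.1849]
ft_force: [0.6, 0.2, 0.5]
ee_pos: [0.5347, 0.0498, 0.1844]
ft_force: [-1.1, -0.4, 6.3]
```

```bash
python3 drive.py '[[0,0,0.001,0,0,0,0],[0,0,0,0,0,0,0],[0,0,0,0,0,0,0],[0,0,0,0,0,0,0]]' |egrep 'ee|ft'
python3 drive.py '[[0,0,-0.01,0,0,0,0],[0,0,-0.04,0,0,0,0],[0,0,-0.04,0,0,0,0],[0,0,-0.03,0,0,0,0]]' |egrep 'ee|ft'
python3 drive.py '[[-0.03,0,0,0,0,0,0],[-0.04,0,0,0,0,0,0],[-0.04,0,0,0,0,0,0],[-0.04,0,0,0,0,0,0],[0,0,0,0,0,0,0]]' |egrep 'ee|ft'
python3 - <<'E'
from h import *
s=bot.get_image("scene")[:,:,::-1];t=bot.get_image("top")[:,:,::-1]
cv2.imwrite("pics/z6.png",np.hstack([cv2.resize(s[150:230,285:365],None,fx=5,fy=5,interpolation=2),cv2.resize(t[160:240,290:370],None,fx=5,fy=5,interpolation=2)]))
cv2.imwrite("pics/t6.png",t)
print("knob swung pred",G(.045,-.112,.1935),px("top",G(.045,-.112,.1935)),px("scene",G(.045,-.112,.1935)))
need(G(.045,-.112,.1935),1.8)
E
```

```text
ee_pos: [0.5347, 0.0499, 0.1843]
ft_force: [-2.7, 0.3, 10.7]
ee_pos: [0.5346, 0.0498, 0.3056]
ft_force: [0.3, 0.9, 1.2]
ee_pos: [0.5704, -0.1026, 0.302]
ft_force: [-0.2, 0.3, -0.2]
knob swung pred [0.59484847 0.01240835 0.1935    ] [348.24753051 178.1536658 ] [304.40473112 172.24265264]
t 17.7 at [ 0.569  -0.0979  0.3022] [-3.141e+00 -1.000e-03  1.799e+00] need [0.1015 0.0503 0.1087]
rot [-0.001 -0.001 -0.001] j6 1.03 F [0.5 1.4 0.2] T [-0.   -0.01  0.01]
```

View pics/z6.png

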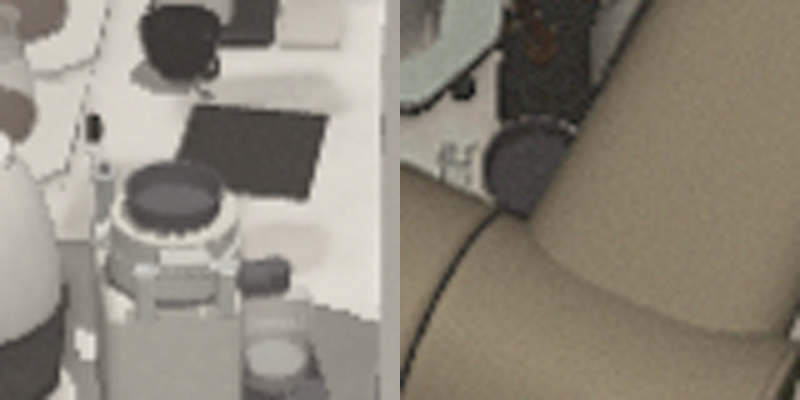

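The head is shut, with the cup level at scene crop (172,190). The clamp is still swung out, its knob at crop (94,128) as predicted. I'll go to the knob and grip it across grinder x.

```bash
python3 drive.py '[[0.034,0.0167,0,0,0,0,0.5],[0.034,0.0167,0,0,0,0,0.5],[0.0335,0.0169,0,0,0,0,0.5],[0,0,0.03,0,0,0,0.5],[0,0,0.03,0,0,0,0.5]]' 20|egrep 'ee|ft|op'
python3 drive.py '[[0,0,0.02,0,0,0,0.5],[0,0,0.015,0,0,0,0.5],[0,0,0.01,0,0,0,0.5],[0,0,0,0,0,0,0.5]]' |egrep 'ee|ft|op'
python3 - <<'E'
from h import *
need(G(.045,-.112,.1965),1.8)
s=bot.get_image("scene")[:,:,::-1]
cv2.imwrite("pics/z7.png",cv2.resize(s[140:210,270:350],None,fx=6,fy=6,interpolation=2))
E
```

```text
ee_pos: [0.5958, 0.018, 0.2443]
ft_force: [-0.3, 0.2, -1.1]
opening: 0.5
ee_pos: [0.5929, 0.0156, 0.1955]
ft_force: [-0.8, -0.1, -0.4]
opening: 0.497
t 18.45 at [0.5929 0.0156 0.1955] [-3.138e+00 -2.000e-03  1.804e+00] need [-0.0035  0.0012 -0.001 ]
rot [-0.004 -0.002  0.004] j6 1.23 F [-0.8 -0.1 -0.4] T [ 0.01  0.01 -0.  ]
```

View pics/z7.png

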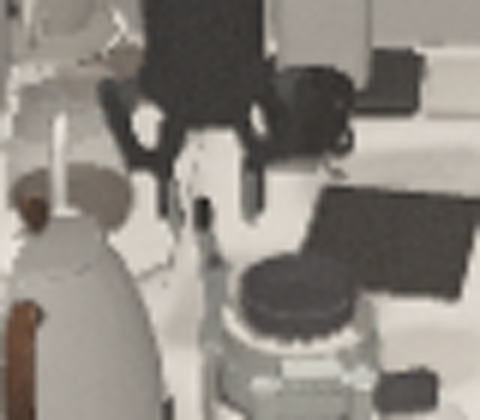

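The knob at crop (203,212) lies between the fingers at (168,200) and (252,195), so I can close.

```bash
python3 drive.py '[[-0.0035,0.0005,-0.001,0,0,0,0.5],[0,0,0,0,0,0,0],[0,0,0,0,0,0,0],[0,0,0,0,0,0,0],[0,0,0,0,0,0,0]]' 20|egrep 'ee|ft|op|gr'
python3 -c "
from h import *
need(G(.045,-.112,.1965),1.8)
P=[np.array([.045-.05*np.cos(f),-.062-.05*np.sin(f)]) for f in np.arange(1.57,-.01,-.157)]
print(np.diff(P,axis=0).round(4)[:,::-1])"
```

```text
ee_pos: [0.5968, 0.0105, 0.2]
ft_force: [0.9, -1.0, 4.3]
opening: 0.14
grip_force: 19.5
t 18.92 at [0.5968 0.0105 0.2   ] [3.139e+00 1.000e-03 1.802e+00] need [ 0.0023 -0.0015  0.0035]
rot [0.003 0.001 0.002] j6 1.22 F [ 0.9 -1.   4.3] T [-0.09 -0.12 -0.06]
[[ 0.0006 -0.0078]
 [ 0.0018 -0.0076]
 [ 0.003  -0.0072]
 [ 0.0041 -0.0067]
 [ 0.0051 -0.006 ]
 [ 0.006  -0.0051]
 [ 0.0067 -0.0041]
 [ 0.0072 -0.003 ]
 [ 0.0076 -0.0018]
 [ 0.0078 -0.0006]]
```

```bash
python3 drive.py '[[0,0,-0.003,0,0,0,0],[0,0,0,0,0,0,0],[0.0006,-0.0078,0,0,0,0,0],[0.0018,-0.0076,0,0,0,0,0],[0,0,0,0,0,0,0]]' |egrep 'ee|ft|op|gr'
python3 drive.py '[[0.003,-0.0072,0,0,0,0,0],[0.0041,-0.0067,0,0,0,0,0],[0.0051,-0.006,0,0,0,0,0],[0,0,0,0,0,0,0]]' |egrep 'ee|ft|op|gr'
python3 drive.py '[[0.006,-0.0051,0,0,0,0,0],[0.0067,-0.0041,0,0,0,0,0],[0,0,0,0,0,0,0]]' |egrep 'ee|ft|op|gr'
```

```text
ee_pos: [0.5791, 0.0087, 0.2009]
ft_force: [0.7, -5.0, -8.2]
opening: 0.133
grip_force: 20.1
ee_pos: [0.5564, 0.0178, 0.2015]
ft_force: [-1.0, -2.1, -5.9]
opening: 0.131
grip_force: 19.6
ee_pos: [0.5456, 0.0284, 0.2018]
ft_force: [1.9, -0.2, -7.2]
opening: 0.134
grip_force: 19.6
```

```bash
python3 drive.py '[[0.0072,-0.003,0.001,0,0,0,0],[0.0076,-0.0018,0,0,0,0,0],[0,0,0,0,0,0,0]]' |egrep 'ee|ft|op|gr'
python3 drive.py '[[0.0078,-0.0006,0,0,0,0,0],[0.003,0,0,0,0,0,0],[0,0,0,0,0,0,0]]' |egrep 'ee|ft|op|gr'
python3 -c "
from h import *
need(G(-.005,-.062,.2),1.8)"
```

```text
ee_pos: [0.5386, 0.0421, 0.2017]
ft_force: [3.7, 0.4, 0.5]
opening: 0.135
grip_force: 20.0
ee_pos: [0.5362, 0.0502, 0.2016]
ft_force: [3.7, -5.2, 1.2]
opening: 0.135
grip_force: 20.2
t 20.42 at [0.5362 0.0502 0.2016] [3.14  0.004 1.803] need [-0.0002 -0.0015  0.0016]
rot [0.002 0.004 0.003] j6 1.28 F [ 3.7 -5.2  1.2] T [-1.22 -0.84 -0.02]
```

```bash
python3 drive.py '[[0,0,0,0,0,0,0.3],[0,0,0,0,0,0,0.3],[0,0,0,0,0,0,0.3],[0,0,-0.01,0,0,0,0.3],[0,0,-0.03,0,0,0,0.3]]' |egrep 'ee|ft|op|gr'
python3 drive.py '[[0,0,-0.04,0,0,0,0.3],[0,0,-0.04,0,0,0,0.3],[-0.04,0,0,0,0,0,0.3],[-0.04,0,0,0,0,0,0.3],[-0.04,0,0,0,0,0,0.3]]' |egrep 'ee|ft|op|gr'
python3 drive.py '[[-0.04,-0.02,0,0,0,0,0.3],[-0.04,-0.02,0,0,0,0,0.3],[-0.04,-0.02,0,0,0,0,0.3],[-0.04,-0.02,0,0,0,0,0.3],[0,0,0,0,0,0,0.3]]' |egrep 'ee|ft|op|gr'
python3 - <<'E'
from h import *
s=bot.get_image("scene")[:,:,::-1];t=bot.get_image("top")[:,:,::-1]
cv2.imwrite("pics/z8.png",np.hstack([cv2.resize(s[150:230,285:365],None,fx=5,fy=5,interpolation=2),cv2.resize(t[160:240,280:360],None,fx=5,fy=5,interpolation=2)]))
for f in(0,.15,.3): print(f,px("top",G(.045-.05*np.cos(f),-.062-.05*np.sin(f),.1935)),px("top",G(.045,-.062,.1745)))
print(bot.read_state()["clock"])
E
```

```text
ee_pos: [0.5322, 0.0513, 0.2373]
ft_force: [1.0, 0.2, 0.7]
opening: 0.302
grip_force: 0.0
ee_pos: [0.5631, -0.0663, 0.3228]
ft_force: [-0.2, 0.5, -0.5]
opening: 0.297
grip_force: 0.0
ee_pos: [0.5227, -0.2346, 0.3206]
ft_force: [1.1, 0.9, 0.1]
opening: 0.3
grip_force: 0.0
0 [335.27483241 192.57267712] [333.64261245 181.94460454]
0.15 [337.45758079 192.22652184] [333.64261245 181.94460454]
0.3 [339.55348745 191.59001305] [333.64261245 181.94460454]
21.7667
```

View pics/z8.png

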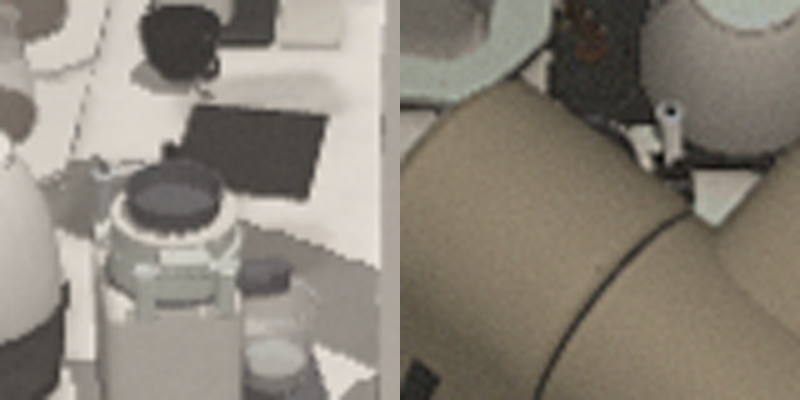

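The head is shut. The clamp arm runs from the pivot at crop (668,110) to its end at about (675,165), which matches a knob at angle ≈0 (predicted px (335.3,192.6)). I'll check it by number with the robot moved farther off.

```bash
python3 drive.py '[[-0.04,-0.01,0,0,0,0,0.3],[-0.04,-0.01,0,0,0,0,0.3],[-0.04,-0.01,0,0,0,0,0.3],[-0.04,-0.01,0,0,0,0,0.3],[0,0,0,0,0,0,0.3]]' |egrep 'ee|ft|op|gr'
python3 - <<'E'
from h import *
t=bot.get_image("top"); g=cv2.cvtColor(t,cv2.COLOR_RGB2GRAY)
np.set_printoptions(linewidth=250)
print("cols 322..350")
for r in range(178,206): print(r,g[r,322:351])
E
```

```text
ee_pos: [0.5222, -0.398, 0.3185]
ft_force: [-1.2, 1.0, -2.0]
opening: 0.3
grip_force: 0.0
cols 322..350
178 [ 44  43  47  50  50  50  37  71  83  90  95  91  91  83  90 106 117 119 117 122 119 118 120 123 123 123 123 129 123]
179 [ 45  42  45  51  52  50  44  53  77  85  90  92  82  87 100 118 119 111 116 121 117 121 116 122 120 122 122 121 125]
180 [ 40  44  49  59  46  43  45  33  69  85 123 104  79  91 107 110 116 116 114 118 120 118 122 125 118 120 122 120 123]
181 [ 45  48  48  50  45  44  46  46  51 119 123  94  91 105 113 113 114 116 116 115 118 118 120 122 119 123 117 124 126]
182 [ 52  48  47  43  45  45  45  44  35 132 108  83  97 106 106 108 107 110 114 117 118 120 116 119 116 124 125 120 125]
183 [ 47  38  52  44  45  45  47  42  32 101  87  89 103 104 106 108 110 110 109 119 112 116 117 120 118 118 117 121 123]
184 [ 89  61  35  40  37  34  31  35  23  61  83  94  97 100 104 105 105 111 110 113 109 115 116 114 119 118 121 123 121]
185 [ 71  74 112  63  97 130 137 149 100  76  90  98  98  96 102  99 106 106 113 114 110 116 113 110 118 115 118 121 120]
186 [ 46  60  86 115
[... 1661 characters left out ...]
7  94  95 102 102  99 105]
200 [ 68  88  96  99  94  95  98  96  91  93  93  98  97  94  92  97 100  97  99  96  99  95  92  94 100  99 101 100 100]
201 [ 79 100  96  91  94  96  98  98  98  96  94  94  94  97  93  94  95  92  98  98  94  96  92  96  96  93  97 100  95]
202 [ 92  95  92  96  91  93  93  94  97  94  93  96  97  94  98  95  96  95  95  95  94  95  96  94 100  95  97  94 100]
203 [ 95  97  92  95  98  96  99  97 101  98  99  97  94  95  99  98  93  91  93  89  93  96  91  99  93  92  94  99  99]
204 [98 98 96 98 95 96 98 89 93 96 95 99 94 98 97 97 99 97 95 95 96 99 93 92 94 95 94 96 96]
205 [97 95 96 93 97 95 98 98 96 96 95 92 94 97 83 70 91 99 96 92 94 95 97 94 99 93 98 97 95]
```

```bash
python3 drive.py '[[0.0365,-0.0024,-0.011,0,0,0,0.3],[0.0365,-0.0024,-0.011,0,0,0,0.3],[0.0365,-0.0024,-0.011,0,0,0,0.3],[0.0395,-0.0043,0,0,0,0,0.3],[0.0395,-0.0043,0,0,0,0,0.3]]' |egrep 'ee'
python3 drive.py '[[0.0395,-0.0043,0,0,0,0,0.3],[0.0395,-0.0043,0,0,0,0,0.3],[0.0395,-0.0043,0,0,0,0,0.3],[0.0395,-0.0043,0,0,0,0,0.3],[0.0395,-0.0043,0,0,0,0,0.3]]' |egrep 'ee'
python3 drive.py '[[0.0395,-0.0043,0,0,0,0,0.3],[0.0395,-0.0043,0,0,0,0,0.3],[0.0395,-0.0043,0,0,0,0,0.3],[0.0395,-0.0043,0,0,0,0,0.3],[0.0395,-0.0043,0,0,0,0,0.3]]' |egrep 'ee'
python3 drive.py '[[0.0395,-0.0043,0,0,0,0,0.3],[0.0395,-0.0043,0,0,0,0,0.3],[0.0395,-0.0043,0,0,0,0,0.3],[0.0395,-0.0043,0,0,0,0,0.3],[0.0395,-0.0043,0,0,0,0,0.3]]' |egrep 'ee'
python3 drive.py '[[0.0395,-0.0043,0,0,0,0,0.3],[0.0395,-0.0043,0,0,0,0,0.3],[0.0395,-0.0043,0,0,0,0,0.3],[0.0395,-0.0043,0,0,0,0,0.3],[0.0395,-0.0043,0,0,0,0,0.3]]' |egrep 'ee|ft'
python3 drive.py '[[0,0,0,0,0,0,0.3],[0,0,0,0,0,0,0.3]]'
python3 - <<'E'
from h import *
t=bot.get_image("top"); g=cv2.cvtColor(t,cv2.COLOR_RGB2GRAY)
np.set_printoptions(linewidth=250)
print("cols 322..350")
for r in range(177,205): print(r,g[r,322:351])
E
```

```text
ee_pos: [0.4632, -0.2094, 0.3548]
ee_pos: [0.3952, -0.0224, 0.3542]
ee_pos: [0.3279, 0.164, 0.3544]
ee_pos: [0.2609, 0.3508, 0.3545]
ee_pos: [0.1941, 0.5375, 0.3546]
ft_force: [1.2, 0.6, 0.2]
clock: 24.48
ee_pos: [0.1946, 0.5372, 0.3529]
tool_rot: [-3.14, 0.001, 1.809]
ft_force: [0.0, 0.0, 0.5]
opening: 0.302
grip_force: 0.0
cols 322..350
177 [ 50  46  46  50  50  43  57  72  83  89  94  92  97 102 104 109 106 107 108 113 114 118 118 118 123 117 122 119 125]
178 [ 42  40  43  51  55  51  44  70  88  85  91  91  94  97 101 104 100 105 108 113 113 113 117 116 116 117 116 116 118]
179 [ 45  49  45  49  52  44  39  58  74  87  86  95  99  95  95 100 106 106 110 113 110 112 113 113 113 116 118 114 118]
180 [ 42  50  52  44  49  48  47  39  68  84 118 103 104 113 103 102 101 104 110 109 109 111 107 110 112 116 111 116 117]
181 [ 49  51  52  47  49  50  46  47  52 114 129  87  79 122 112 100 102 103 107 109 108 109 105 112 111 113 111 110 116]
182 [ 48  47  51  48  46  46  46  48  32 128 132  64  28 130 126  99  98 105 105 107 107 107 110 112 111 115 109 116 111]
183 [ 49  43  50  48  46  4
[... 1956 characters left out ...]
0 163  98  39  45  46  47  50  43  33  43 145 164 159 158 156 154 160 159 155 155 156 157]
200 [ 62  55  37  90 152 159 159 141  69  35  44  26  35  30  26  19  57 144 163 160 158 162 158 157 160 157 155 155 160]
201 [ 48  31 115 147 155 158 160 110  50  39  50 103 112 141 147 147 142 161 160 159 158 162 157 160 163 160 159 157 159]
202 [ 64 117 161 160 158 162 126 102 105  71  64 103 108 161 169 169 169 167 164 160 160 160 163 159 162 158 160 160 162]
203 [142 158 160 158 165 135  82 136 114  61  70  89  85 151 167 167 161 159 164 160 161 165 163 158 161 161 163 163 161]
204 [165 160 158 160 140  95  78 123  95  61 105 103  86 150 168 163 163 159 158 160 158 160 164 165 163 163 162 162 162]
```

```bash
python3 -c "
from workcell import bot
print(bot.finish_job())"
```

```text
the job is handed in; nothing more can be done
None
```

I handed the job in at about 24.5 s: the burr carrier is home on the drive, the head is shut, and the clamp is over the tab. My measurements agree with this, but the hand-in returned no verdict.

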